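# Clamp a tin with the turnbuckle

### The job

Stand the small food tin upright in the middle between the open jaws of the tin clamp and let go of it; then push the clamp's turnbuckle round by its spokes, tops going away from the robot, so that both jaws draw in together and hold the tin firmly for opening. Feel the turning: stop once it takes about one and three-quarter times the effort that it took while running free, no tighter or the tin dents, and leave the tin clamped upright there without disturbing the things standing around.

Things in the scene. Friction and masses are not known exactly. Their poses are not given: they have to be found in the camera images.
- tin: small food tin, an upright cylinder 57 mm across and 72 mm high, 0.1 to 0.25 kg, loose on the hob to the left of the clamp; origin at the centre of its underside, z up along its axis
- clamp: tin clamp, fixed: wooden board 250 (x) by 260 (y) mm on the hob rings, top 20 mm above the origin (centre of the underside). Its x points away from the robot, from the turnbuckle (near side) to the jaws (far side); the jaws close along y, left jaw on +y. Two 8 mm guide rods run along y at x = -30 and +112 mm, tops 36 mm above the origin
- tin_place (a point): point on the board's top midway between the jaws, where the centre of the tin's underside belongs (60, 0, 20 mm in the clamp's frame, same axes); marked by a thin flat steel disc 60 mm across
- axis_mid (a point): middle of the turnbuckle, on its level turning axis, y (-80, 0, 94 mm in the clamp's frame, same axes). Steel tube 26 mm thick, 94 mm long, hub 36 mm across, 24 mm wide. Four polished, slippery round spokes 12 mm thick with round ends stand out of the hub 90 degrees apart in the plane y = 0, ends 66 mm from the axis. A threaded rod runs from each tube end to a lug on each jaw
- turnbuckle (a joint): angle about clamp +y, rad. At multiples of pi/2 one spoke points straight up; growing values move the upper spokes to clamp +x and TIGHTEN. Range -1 to 7, starts at -0.6 to 0.4, 1 rad moves each jaw 3.18 mm inward, stays where left. Running free it takes a steady 0.50 N m (8 N across a spoke's end); once both pads press, 0.0064 N m more per newton of jaw force
- jaw_l: left jaw (clamp +y), slides along y; origin at board level, 45.5 mm from the middle at turnbuckle 0. Plate 50 mm wide, 50 mm high. Its springy rubber pad, 40 mm wide, 10 to 44 mm above the board, has its face 3 to 10 mm nearer the middle than the origin: set differently each time on each jaw, not measured: contact must be felt. Lug by the turnbuckle 88 mm high, 80 mm from the middle
- jaw_r: right jaw (clamp -y), mirror image of the left, driven by the same turnbuckle. The tin is well held at 28 to 72 N a jaw and dents above 90 N; aim at 50 N, which is 0.82 N m while turning. Held still just after a stop it reads about 0.1 N m lower (0.36 free, about 0.68 at 42 N). From first pressure on both sides to 50 N takes about 0.7 rad of turning
- mug: brown stoneware mug, 78 mm across, 126 mm high, bystander; origin at the centre of its underside
- glass: upturned clear drinking glass, 66 mm across, 85 mm high, bystander; origin at the centre of its underside
- shaker: white salt shaker, 44 mm across, 90 mm high, bystander; origin at the centre of its underside
- spice_jar: spice jar with a green cap, 46 mm across, 106 mm high, bystander; origin at the centre of its underside

How it is judged:
By the outcome, as a careful person would: the job done as asked, in the order asked, and still so for the second after the job is handed in, with the robot touching nothing.
It also fails if it takes over 72 s, if anything falls off the work surface, if the arm or the gripper's body presses on something with over 40 N, if the wrist force passes 120 N, or if a joint passes its speed limit or range.

### The arm

A 6-joint arm with a two-finger parallel gripper is mounted at the origin on a cart in front of the work surface, level with it; the furniture and walls round the work are solid. World frame = base frame: x ahead of the robot, y to its left, z up, the work surface at z = 0. Lengths are in m, angles in rad, forces in N, time in s.
With the tool pointing down it reaches from about 0.3 to 0.825 m from the base axis. Payload 5.4 kg.
Tool frame: the origin (TCP) lies at the very end of the fingers, on their centre line; the grasp point (between the pads) lies 19 mm behind it; z points along the fingers, y is the line along which they close (so a half turn about z gives the same grasp; the last joint's range is limited). The gripper opens to 92 mm and grips with 3 to 60 N. Pads are 20 mm wide; open, the fingers measure 128 mm over their backs; the gripper's body (75 mm by 189 mm) begins 69 mm behind the grasp point.
Start: joints at [0.909, 0.158, 1.597, -0, 1.386, -0.21], TCP at [0.251, 0.517, 0.19] pointing down, gripper open.
Joint ranges: [-2.91, 2.91], [-0.94, 2.29], [0.18, 2.7], [-1.29, 4.43], [0.17, 2.64], [-3, 3]. Speed limits (rad/s): [2.57, 2.57, 3.14, 3.14, 3.14, 3.14].

### API

Orientations are given as a rotation vector (axis times angle).
In Python, from workcell import bot gives the robot as it stands. Calls block until the motion is done:
- bot.goto(position, orientation): joint-space move of the TCP to a pose.
- bot.line_to(position, rot=None, max_speed=0.15): straight line of the TCP; rot=None keeps the orientation; max_speed is the mean speed in m/s.
- bot.set_joints(angles): joint-space move.
- bot.set_gripper(opening, newtons=None): opening from 0.0 (shut) to 1.0 (fully open); newtons is the grip in N (None keeps the last); returns when the fingers have stopped.
- bot.hold(seconds).
- bot.inverse_kinematics(position, orientation): joint angles nearest the present ones, or None.
- bot.read_camera(name): name is "scene" or "top"; returns a dict with "pixels" (400x640x3 uint8, blue, green, red), "fx", "fy", "cx", "cy" (pixels), "R" (3x3) and "t" (3): a world point X has camera coordinates R X + t. Camera axes: x right, y down, z forward; pixel columns grow to the right and rows downward; lengths in m; the calibration is good to about 2 mm. A picture is of the moment at which its call begins. There is no depth.
A pose or a line that the arm cannot do raises bot.MotionError and nothing moves.
- bot.job_done(): hands the job in; it is judged then, once.
Readings, each from a call of its own:
- bot.current_clock(): time.
- bot.current_joints(): joint angles.
- bot.current_joint_vel(): joint speeds.
- bot.current_effort(): joint torques, N m.
- bot.current_ee_pos(): TCP position.
- bot.current_tool_rot(): TCP orientation.
- bot.current_contact_force(): force on the tool from outside, world axes, zero at the start.
- bot.current_ft_torque(): the same for the moment, N m.
- bot.current_opening(): opening from 0.0 (shut) to 1.0 (fully open).
- bot.current_grip_force(): force on a finger pad.
Only numpy, scipy, OpenCV 4.12 (cv2) and the standard library are available. Lean on these libraries where they do the work, as an engineer would, in place of code of your own. Each camera call takes 0.05 s, during which the arm holds its last target. There are 200 camera calls.

## Working session

There is one attempt and no reset: what is moved stays moved. The work goes in short steps, each a Python script; the robot and the scene stay as the last script left them, time stands still between calls to the robot, and variables do not carry over. Pictures are saved under pics/ and viewed, at most 10 in all, crops included, and the job is handed in when it is done.

```bash
mkdir -p pics; ls; python3 - <<'E'
from workcell import bot
import cv2,numpy as np
for n in("scene","top"):
    c=bot.read_camera(n);cv2.imwrite(f"pics/{n}0.png",c["pixels"])
    R=np.array(c["R"]);print(n,c["fx"],c["cx"],c["cy"],(-R.T@c["t"]).round(3),R.round(2).tolist())
    np.savez(f"{n}0.npz",**{k:c[k] for k in("fx","fy","cx","cy","R","t")})
print(bot.current_clock(),bot.current_tool_rot())
E
```

```text
pics
scene 450.55323250788257 323.025733526023 201.103549733954 [ 0.095 -0.779  1.215] [[0.88, -0.48, -0.0], [-0.38, -0.69, -0.61], [0.29, 0.54, -0.79]]
top 364.06396819763324 309.2727318169333 197.12136895174393 [0.381 0.025 1.089] [[0.02, -1.0, 0.02], [-0.99, -0.02, -0.15], [0.15, -0.01, -0.99]]
0.1 [-7.03439069e-01 -3.06105612e+00  2.42502298e-03]
```

View pics/scene0.png

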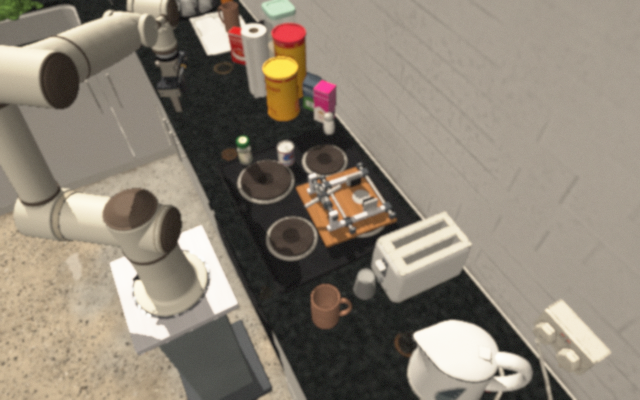

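View pics/top0.png

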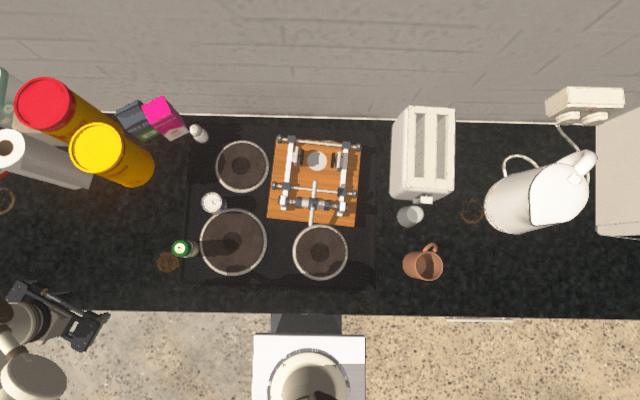

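The top view shows the tin near (212,202), the clamp board at about (317,180), the spice jar at (183,248) and the shaker at (200,133). In the scene view the tin is at (286,152) and the clamp at about (345,205). I'll enlarge both.

```bash
python3 - <<'E'
import cv2,numpy as np
a=cv2.imread("pics/top0.png")[125:235,260:370];b=cv2.imread("pics/scene0.png")[135:245,290:400]
f=lambda x,k:cv2.resize(x,None,fx=k,fy=k,interpolation=cv2.INTER_CUBIC)
L=np.hstack([f(a,3.6363637),f(b,3.6363637)])
a=cv2.imread("pics/top0.png")[180:220,190:270];b=cv2.imread("pics/scene0.png")[130:170,260:340]
cv2.imwrite("pics/crop1.png",np.vstack([L,np.hstack([f(a,5),f(b,5)])]))
E
```

```text
(no output)
```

View pics/crop1.png

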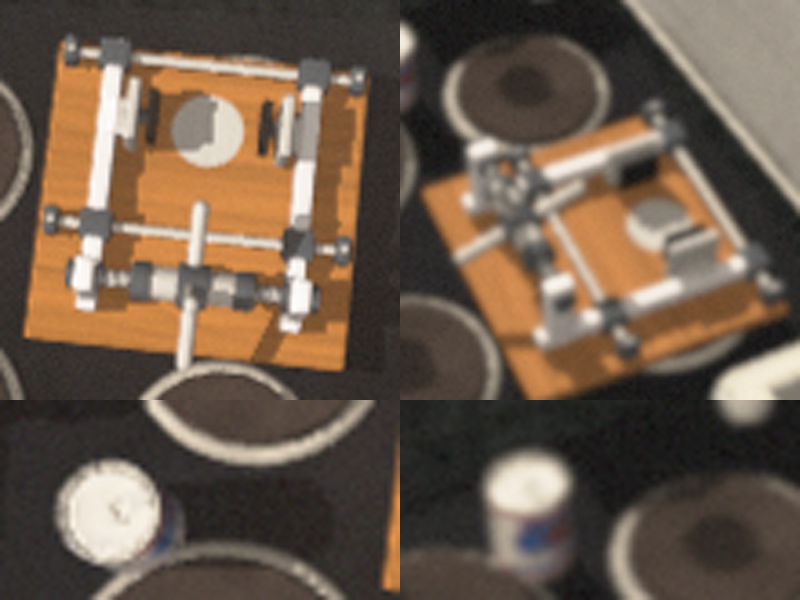

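The crops show, in full-image pixels (top / scene):
- **Steel disc:** (317.2,160.8) / (361.5,196.0).
- **Tin lid centre:** (211.8,202.4) / (285.8,145.6).
- **Hub:** (313,203) / (323,191).
- **Spoke tips:** near one (310.9,225.4) / (305,206), far one (315,181.4) / (340,186).

The board corners are clear in both views too.

```bash
cat > h.py <<'E'
import numpy as np
from scipy.optimize import least_squares
from scipy.spatial.transform import Rotation as Ro
C={n:np.load(f"{n}0.npz") for n in("top","scene")}
def proj(c,X):
    p=c["R"]@np.array(X)+c["t"].ravel(); return np.array([c["fx"]*p[0]/p[2]+c["cx"],c["fy"]*p[1]/p[2]+c["cy"]])
def tri(**px):
    s=least_squares(lambda X:np.concatenate([proj(C[n],X)-p for n,p in px.items()]),[.5,0,.05]);return s.x,np.sqrt(2*s.cost)
E
python3 - <<'E'
from h import *
P=dict(disc=((317.2,160.8),(361.5,196)),tin=((211.8,202.4),(285.8,145.6)),hub=((313.1,203.4),(323,191.4)),
near=((310.9,225.4),(305.1,206)),far=((315,181.4),(340.3,185.9)),FL=((277,136),(356,167.5)),FR=((361.2,144.8),(395.9,220.3)),NL=((266.9,217.7),(296,186.4)),NR=((354.9,226.8),(325.8,245)))
for k,(a,b) in P.items():
    x,e=tri(top=a,scene=b);print(k,x.round(4),round(e,2))
# fit clamp pose (x,y,z,yaw) and turnbuckle angle
def res(q):
    R=Ro.from_euler('z',q[3]).as_matrix();T=lambda p:R@np.array(p)+q[:3]
    s=lambda a:(-.08+.06*np.sin(a),0,.094+.06*np.cos(a))
    M=dict(disc=(.06,0,.02),hub=(-.08,0,.094),FL=(.125,.13,.02),FR=(.125,-.13,.02),NL=(-.125,.13,.02),NR=(-.125,-.13,.02),near=s(q[4]-np.pi/2),far=s(q[4]+np.pi/2))
    return np.concatenate([np.r_[proj(C["top"],T(p))-P[k][0],proj(C["scene"],T(p))-P[k][1]]*(np.r_[1,1,1,1]*(1 if k!='hub' else .3)) for k,p in M.items()])
s=least_squares(res,[.6,0,0,0,0],loss='soft_l1');print(s.x.round(4));print(res(s.x).reshape(-1,4).round(1))
R=Ro.from_euler('z',s.x[3]).as_matrix()
print("place",(R@[.06,0,.02]+s.x[:3]).round(4),"axis",(R@[-.08,0,.094]+s.x[:3]).round(4))
E
```

```text
disc [ 0.6574 -0.0125  0.0316] 0.89
tin [0.5193 0.2814 0.0773] 1.22
hub [ 5.160e-01 -4.000e-04  1.263e-01] 1.24
near [0.458  0.0043 0.0836] 0.22
far [ 0.5765 -0.0044  0.1225] 1.05
FL [0.7259 0.1132 0.0213] 3.57
FR [ 0.7111 -0.1454  0.0204] 0.37
NL [0.4836 0.1311 0.0312] 0.8
NR [ 0.4611 -0.125   0.0314] 0.01
[ 0.5966 -0.0067  0.0078 -0.0845 -0.309 ]
[[-0.1  0.1 -1.1  0.9]
 [-0.   0.1 -0.2  1.5]
 [-0.5 -0.4  4.3 -2.6]
 [ 0.8 -0.2  0.5 -1. ]
 [-0.5 -0.2 -1.   0.3]
 [ 0.1  0.1  0.1  0.8]
 [-0.2 -0.5  0.6 -0.4]
 [ 0.3  0.5 -1.5  1.1]]
place [ 0.6564 -0.0117  0.0278] axis [5.169e-01 1.000e-04 1.018e-01]
```

The fit is consistent. The clamp yaw is -0.085 rad with the board top at z≈0.028, and the turnbuckle is at about -0.31 rad. The tin lid is at z≈0.077, so its base is at about 0.005. Next I'll pick the tin.

```bash
cat >> h.py <<'E'
yaw=-.0845
Rc=Ro.from_euler('z',yaw).as_matrix(); O=np.array([.5966,-.0067,.0078])
W=lambda *p:Rc@np.array(p)+O
place=W(.06,0,.02); axis=W(-.08,0,.094); tin=np.array([.519,.281,.005])
def down(yy): # tool z down, tool y at heading yy
    y=np.array([np.cos(yy),np.sin(yy),0]);z=np.array([0,0,-1.]);return Ro.from_matrix(np.c_[np.cross(y,z),y,z]).as_rotvec()
E
python3 - <<'E'
from h import *
from workcell import bot
import cv2
for a in(0,np.pi):
    print(a,[np.round(bot.inverse_kinematics(p+[0,0,.1],down(yaw+a)),2).tolist() for p in(tin,place)], np.round(bot.inverse_kinematics(axis+[-.04,0,.05],down(yaw+a+np.pi/2)),2))
a=min((0,np.pi),key=lambda a:max(abs(bot.inverse_kinematics(p+[0,0,.1],down(yaw+a))[5]) for p in(tin,place)))
r=down(yaw+a);print("use",a)
bot.goto(tin+[0,0,.14],r)
bot.line_to(tin+[0,0,.028],max_speed=.12)
bot.set_gripper(0.,12)
print("open",bot.current_opening(),bot.current_grip_force(),bot.current_contact_force(),bot.current_clock())
bot.line_to(tin+[0,0,.2],max_speed=.2)
print("open",bot.current_opening(),bot.current_contact_force())
bot.line_to(place+[0,0,.15],max_speed=.2)
print("open",bot.current_opening(),bot.current_contact_force(),bot.current_clock(),bot.current_ee_pos())
f=lambda x:cv2.resize(x,None,fx=3.64,fy=3.64,interpolation=cv2.INTER_CUBIC)
cv2.imwrite("pics/held.png",np.hstack([f(bot.read_camera("top")["pixels"][115:225,260:370]),f(bot.read_camera("scene")["pixels"][105:215,310:420])]))
E
```

```text
0 [[0.29, 0.27, 1.64, -0.0, 1.23, 0.38], [-0.2, 0.41, 1.41, -0.0, 1.32, -0.12]] [-0.25 -0.07  1.91  0.    1.3  -1.74]Traceback (most recent call last):
  File "<stdin>", line 5, in <module>
    return _wrapfunc(a, 'round', decimals=decimals, out=out)
    return _wrapit(obj, method, *args, **kwds)
    result = getattr(arr, method)(*args, **kwds)
TypeError: unsupported operand type(s) for *: 'NoneType' and 'float'
```

```bash
python3 - <<'E'
from h import *
from workcell import bot
import cv2
r=down(yaw)
bot.goto(tin+[0,0,.14],r)
bot.line_to(tin+[0,0,.028],max_speed=.12)
bot.set_gripper(0.,12)
print("open",bot.current_opening(),bot.current_grip_force(),bot.current_contact_force(),bot.current_clock())
bot.line_to(tin+[0,0,.2],max_speed=.2)
print("open",bot.current_opening(),bot.current_contact_force())
bot.line_to(place+[0,0,.15],max_speed=.2)
print("open",bot.current_opening(),bot.current_contact_force(),bot.current_clock(),bot.current_ee_pos())
f=lambda x:cv2.resize(x,None,fx=3.64,fy=3.64,interpolation=cv2.INTER_CUBIC)
cv2.imwrite("pics/held.png",np.hstack([f(bot.read_camera("top")["pixels"][115:225,260:370]),f(bot.read_camera("scene")["pixels"][105:215,310:420])]))
E
```

```text
open 0.6206536691916866 11.999771744012833 [ 0.34690318 -0.18147403  0.94153126] 3.15
open 0.6205866884187087 [-0.20613361 -0.37357096 -2.16251535]
open 0.6170513681269107 [ 0.24689912 -0.05021098 -2.28130667] 5.9333 [ 0.65619995 -0.01073912  0.17797346]
```

View pics/held.png

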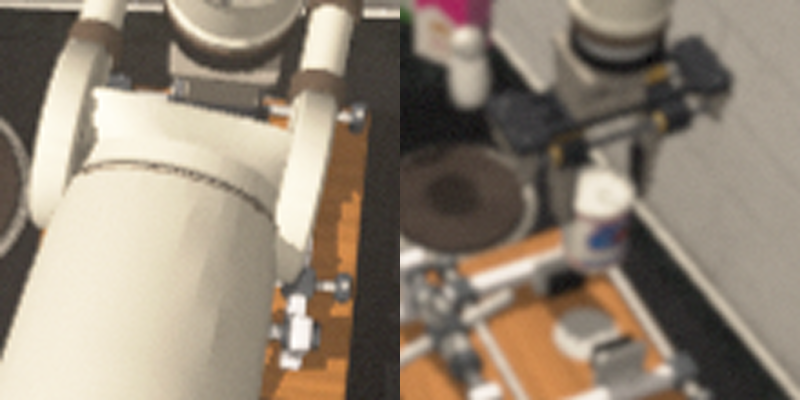

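The tin is held upright above the disc, lid at about scene (366,155), with clear space to the jaws. I'll lower it by feel.

```bash
python3 - <<'E'
from h import *
from workcell import bot
import cv2
f0=bot.current_contact_force()[2]
bot.line_to(place+[0,0,.035],max_speed=.1)
z=.035
while z>.020:
    z-=.0012; bot.line_to(place+[0,0,z],max_speed=.03)
    f=bot.current_contact_force()[2]-f0
    if f>3: break
print("touch",z,f,bot.current_contact_force(),bot.current_ee_pos())
bot.set_gripper(.8)
print(bot.current_opening(),bot.current_contact_force())
bot.line_to(place+[0,0,.15],max_speed=.15)
r=down(yaw-np.pi/2);print(bot.inverse_kinematics(axis+[-.1,0,.1],r))
bot.goto(axis+Rc@[-.10,0,.10],r)   # clear of view, ready for pushing
bot.set_gripper(0.)
print(bot.current_opening(),bot.current_clock(),bot.current_contact_force())
f=lambda x:cv2.resize(x,None,fx=3.64,fy=3.64,interpolation=cv2.INTER_CUBIC)
cv2.imwrite("pics/placed.png",np.hstack([f(bot.read_camera("top")["pixels"][125:235,260:370]),f(bot.read_camera("scene")["pixels"][135:245,290:400])]))
E
```

```text
touch 0.032600000000000004 6.812363206822243 [-2.68128236  0.06580355  3.94335925] [ 0.65674257 -0.01183678  0.06124119]
0.8019560933124121 [ 0.19302227 -0.62283914  0.32765325]
[-2.91604769e-01 -2.84170653e-01  1.99450215e+00 -4.44089210e-16
  1.43126116e+00  1.36369156e+00]
0.006128820997057758 11.6667 [-0.09662405 -0.60582553  0.30652381]
```

View pics/placed.png

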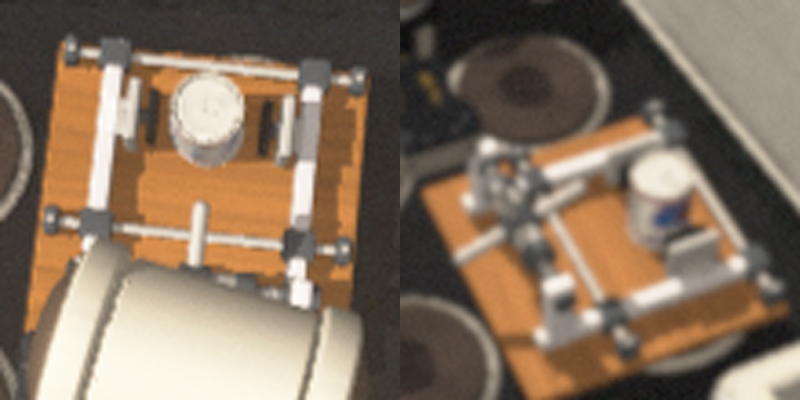

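The tin stands upright on the disc, lid centre at top (317.1,153.6) and scene (362.3,183.7). The upper spoke leans back slightly, as expected. I'll triangulate to check and then make the first stroke.

```bash
cat >> h.py <<'E'
import json
axis=axis+[0,0,.002]
def tcp(phi,r=.040,gap=0.): # TCP for pushing the spoke at angle phi, finger half thickness 10 mm
    if phi<0: x,z=.060*np.sin(phi)-.006,r
    else: x,z=r*np.sin(phi)-.006*np.cos(phi), r*np.cos(phi)+.006*np.sin(phi)
    return axis+Rc@[x-.010-gap,0,z]
def tau(phi,F,r=.040): # turning moment about clamp y from force on tool
    F=Rc.T@F
    if phi<0: xc,zc=.06*np.sin(phi)-.006,.06*np.cos(phi)
    else: xc,zc=r*np.sin(phi)-.006*np.cos(phi), r*np.cos(phi)+.006*np.sin(phi)
    return -(zc*F[0]-xc*F[2])
E
python3 - <<'E'
from h import *
from workcell import bot
x,e=tri(top=(317.1,153.6),scene=(362.3,183.7));print("lid",x,e,"in clamp",Rc.T@(x-O))
p=tcp(-.35,gap=.014)
bot.line_to([p[0],p[1],p[2]+.05],max_speed=.12); bot.line_to(p,max_speed=.1)
f0=np.array(bot.current_contact_force());print("f0",f0,bot.current_clock())
phi=-.45
while phi<1.0:
    phi+=.08; bot.line_to(tcp(phi),max_speed=.05)
    F=np.array(bot.current_contact_force())-f0
    print(round(phi,2),(Rc.T@F).round(1),round(tau(phi,F),3),(np.array(bot.current_ee_pos())-tcp(phi)).round(4))
    if abs(F).max()>35: break
print(bot.current_clock())
E
```

```text
lid [ 0.66072001 -0.00922495  0.09158079] 0.1596680780989869 in clamp [0.06410433 0.00289576 0.08378079]
f0 [-1.06309855  1.1623159   0.10855289] 12.9833
-0.37 [ 1.  -1.3  0.8] -0.08 [ 0.0004 -0.0001  0.0002]
-0.29 [ 1.6 -0.4  0.7] -0.108 [ 0.0002 -0.     -0.    ]
-0.21 [ 1.5 -1.2 -0.6] -0.077 [ 0.0002 -0.0001 -0.    ]
-0.13 [1.  0.  0.6] -0.071 [ 0.0002 -0.     -0.    ]
-0.05 [ 1.9 -0.8 -0.2] -0.11 [ 0.0002 -0.      0.    ]
0.03 [ 0.5 -1.2  0.5] -0.023 [ 0.0002 -0.0001  0.    ]
0.11 [ 0.2 -1.3 -0.4] -0.007 [ 0.0001 -0.      0.    ]
0.19 [ 1.2 -1.4 -0.2] -0.048 [ 0.0001 -0.      0.    ]
0.27 [ 1.  -0.9 -0.5] -0.041 [ 0.0001 -0.     -0.    ]
0.35 [ 1.4 -0.9 -1.2] -0.067 [ 0.0001 -0.     -0.0001]
0.43 [ 1.5 -1.4 -0.6] -0.064 [ 0.0001 -0.     -0.0001]
0.51 [ 1.8 -1.3  0.8] -0.055 [ 0.0001  0.     -0.0001]
0.59 [ 1.3 -0.7 -0.8] -0.06 [ 0.0001 -0.     -0.0001]
0.67 [ 1.6 -0.9  0. ] -0.054 [ 0.     -0.     -0.0001]
0.75 [ 1.6 -2.6  0. ] -0.052 [ 0.      0.     -0.0002]
0.83 [ 1.9 -0.7 -0.6] -0.075 [-0.      0.     -0.0002]
0.91 [ 2.1 -0.8 -0.6] -0.078 [-0.0001  0.     -0.0002]
0.99 [ 1.4 -1.3 -0. ] -0.039 [-0.      0.     -0.0002]
1.07 [ 1.7 -1.1  0.2] -0.037 [-0.0001  0.     -0.0003]
17.8917
```

There was no contact anywhere along that stroke, so I'll look.

```bash
python3 - <<'E'
from h import *
from workcell import bot
import cv2
f=lambda x:cv2.resize(x,None,fx=5.7,fy=5.7,interpolation=cv2.INTER_CUBIC)
print(bot.current_ee_pos(),bot.current_tool_rot(),bot.current_opening(),axis,[proj(C["scene"],bot.current_ee_pos()),proj(C["scene"],axis)])
a=f(bot.read_camera("scene")["pixels"][120:225,275:415])
cv2.imwrite("pics/look.png",a)
E
```

```text
[ 0.53890465 -0.00179829  0.12800174] [-3.13872131e+00  1.32641487e-01  8.10044900e-04] 0.009431961364691988 [5.16885440e-01 5.19581899e-05 1.03800000e-01] [array([328.73584296, 188.85411961]), array([322.2735838 , 195.91952743])]
```

View pics/look.png

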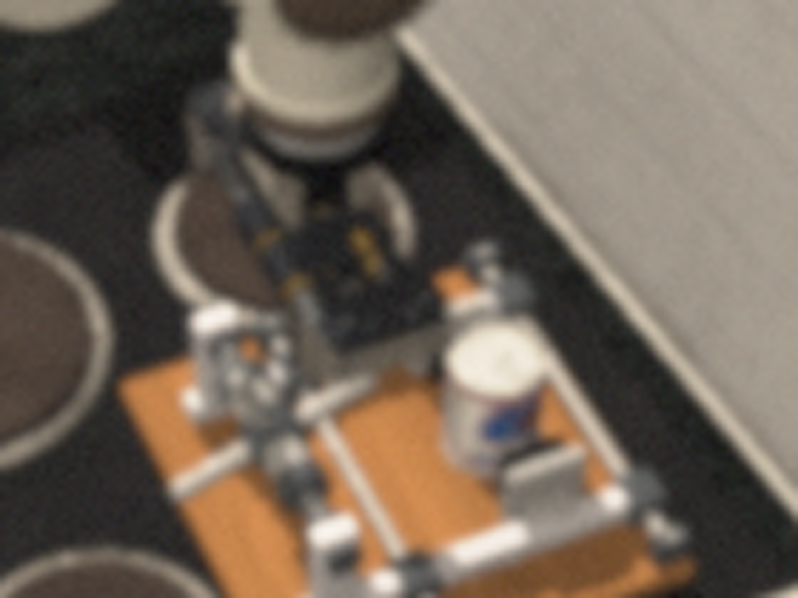

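The scene view shows both level spokes unmoved: far tip at (340.8,186.7), near tip at (305.7,206). The upper spoke isn't obvious. I'll enlarge the hub in the two unobstructed first pictures, with the predicted positions beside it.

```bash
python3 - <<'E'
from h import *
import cv2
out=[]
for n,(u,v) in(("top",(313,203)),("scene",(322,190))):
    im=cv2.imread(f"pics/{n}0.png");k=8
    c=cv2.resize(im[v-25:v+25,u-25:u+25],None,fx=k,fy=k,interpolation=cv2.INTER_CUBIC);d=c.copy()
    for a,col in((-.31,(0,0,255)),(-.31+np.pi/2,(0,255,0)),(-.31-np.pi/2,(255,0,0))):
        for s in np.linspace(.02,.066,8):
            q=(proj(C[n],axis+Rc@[s*np.sin(a),0,s*np.cos(a)])-[u-25,v-25]+.5)*k-.5
            cv2.circle(d,tuple(int(t) for t in q),3,col,-1)
    out.append(np.hstack([c,d]))
cv2.imwrite("pics/hub.png",cv2.resize(np.vstack(out),(600,600)))
E
```

```text
(no output)
```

View pics/hub.png

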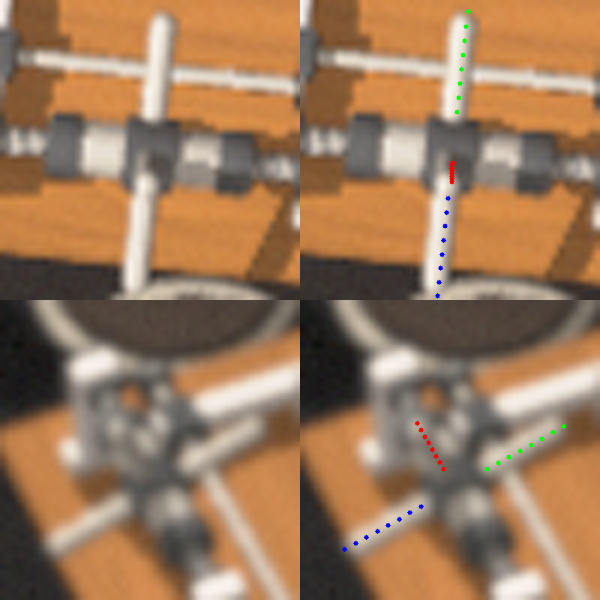

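The prediction matches the picture (red is the upper spoke), so the finger should have met it. If the spoke was pushed a quarter turn the view would look the same, so I'll lift clear and compare jaw and lug positions before and after.

```bash
python3 - <<'E'
from h import *
from workcell import bot
import cv2
p=np.array(bot.current_ee_pos()); f0=np.array(bot.current_contact_force())
bot.line_to(p+[0,0,.09],max_speed=.2); print((np.array(bot.current_contact_force())-f0).round(1), f0.round(1))
bot.line_to(axis+Rc@[-.14,0,.12],max_speed=.2)
A=cv2.imread("pics/scene0.png");B=bot.read_camera("scene")["pixels"]
cv2.imwrite("pics/scene1raw.png",B)
g=lambda i:cv2.cvtColor(i,cv2.COLOR_BGR2GRAY).astype(np.float32)
for n,(x,y) in dict(rlug=(333,215),rjaw=(371,201),ljaw=(352,180),llug=(312,178),corner=(395,215),near=(307,204),far=(338,187),hub=(321,185)).items():
    T=g(A)[y-8:y+9,x-8:x+9];S=g(B)[y-16:y+17,x-16:x+17]
    T,S=[cv2.resize(i,None,fx=8,fy=8,interpolation=cv2.INTER_CUBIC) for i in(T,S)]
    m=cv2.matchTemplate(S,T,cv2.TM_CCOEFF_NORMED);_,v,_,l=cv2.minMaxLoc(m);print(n,l[0]/8-8,l[1]/8-8,round(v,3))
a=W(-.08,-.08,.1);print("expect right lug shift for +5mm:",proj(C["scene"],a+Rc@[0,.005,0])-proj(C["scene"],a))
k=10;f=lambda i:cv2.resize(i[168:208,300:340],None,fx=k,fy=k,interpolation=cv2.INTER_CUBIC)
cv2.imwrite("pics/cmp.png",np.hstack([f(A),f(B)]));print(bot.current_clock())
E
```

```text
[-0.3  0.3 -0.7] [ 0.3  0.5 -0.2]
rlug 0.0 0.0 0.999
rjaw 0.0 -0.125 0.575
ljaw -8.0 3.0 0.896
llug 0.0 0.0 0.998
corner 0.0 0.0 0.998
near 0.0 0.0 0.999
far 0.0 0.0 0.999
hub 0.0 0.0 0.996
expect right lug shift for +5mm: [-0.68058638 -1.20858287]
19.55
```

View pics/cmp.png

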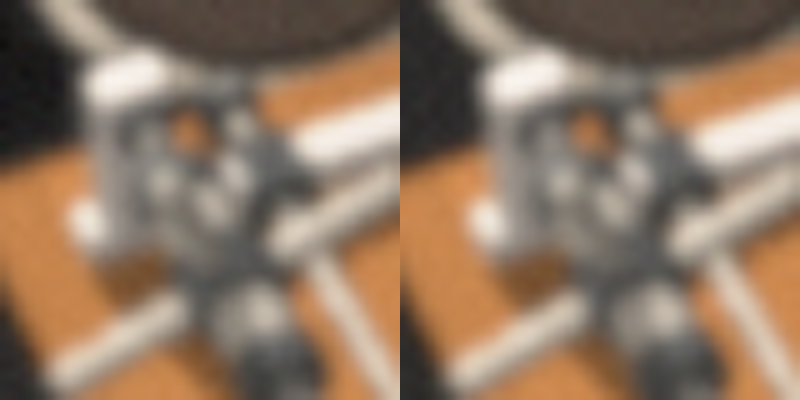

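The lugs and spokes did not move at all, so the finger passed without touching. I'll probe straight down at the expected upper spoke tip, then over the far spoke, to find them by touch.

```bash
cat >> h.py <<'E'
def probe(bot,x,y,z0,z1,step=.004,lim=5):
    bot.line_to(axis+Rc@[x,y,z0],max_speed=.2); f0=np.array(bot.current_contact_force()); z=z0
    while z>z1:
        z-=step; bot.line_to(axis+Rc@[x,y,z],max_speed=.06)
        F=np.array(bot.current_contact_force())-f0
        if np.linalg.norm(F)>lim: break
    print("probe",x,y,"z",round(z,4),"F",(Rc.T@F).round(1),(np.array(bot.current_ee_pos())-axis).round(4),"t",bot.current_clock())
E
python3 - <<'E'
from h import *
from workcell import bot
probe(bot,-.019,0,.085,.030)
bot.line_to(np.array(bot.current_ee_pos())*[1,1,0]+[0,0,axis[2]+.085],max_speed=.2)
probe(bot,.045,0,.045,.008)
E
```

```text
probe -0.019 0 z 0.033 F [-4.1  1.  11.5] [-0.0179  0.0015  0.0353] t 23.5833
probe 0.045 0 z 0.005 F [-1.1  0.2 -0.8] [ 0.0446 -0.0037  0.0046] t 27.0167
```

Contact came 28 mm lower than expected. The force direction fits pressing on a spoke tip, and the far spoke was not felt at all. The spokes may be slipping between the two finger tips, so I'll take a close look.

```bash
python3 - <<'E'
from h import *
from workcell import bot
import cv2
p=bot.current_ee_pos()
for n in("scene",):
    q=proj(C[n],p);B=bot.read_camera(n)["pixels"];u,v=int(q[0]),int(q[1]);print(q-[u-32,v-36])
    a=cv2.resize(B[v-36:v+20,u-32:u+32],None,fx=10,fy=10,interpolation=cv2.INTER_CUBIC)
    cv2.imwrite("pics/tip.png",a)
print(bot.current_opening(), bot.current_grip_force())
E
```

```text
[32.17780611 36.54868292]
0.010821664516428037 0.0
```

View pics/tip.png

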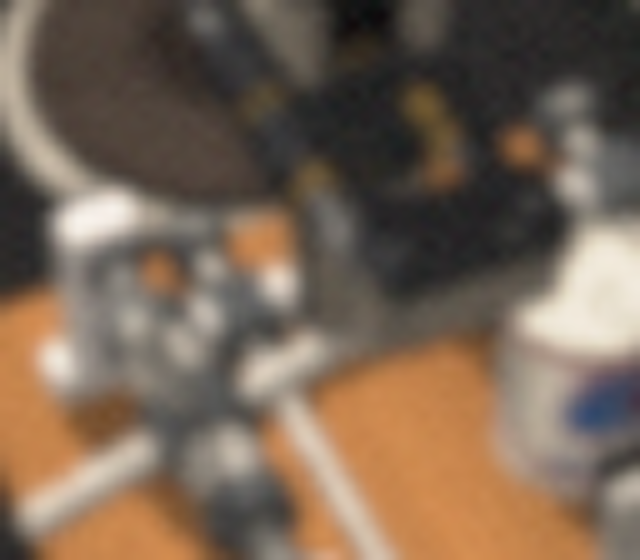

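The view shows only the gripper's side; the finger tips are hidden and the spokes have not moved. I'll turn the tool a quarter turn so that a finger's back pushes and no spoke can pass between the fingers, then try the stroke again.

```bash
cat >> h.py <<'E'
H=.018; RR=.038
def tcp(phi,gap=0.):
    r=RR
    if phi<0: x,z=.060*np.sin(phi)-.006,r
    else: x,z=r*np.sin(phi)-.006*np.cos(phi), r*np.cos(phi)+.006*np.sin(phi)
    return axis+Rc@[x-H-gap,.002,z]
def stroke(bot,start,end,step,stop,lim0=30):
    """push the spoke at angle `start` to `end`; ends early when tau>stop"""
    p=tcp(start,.012)
    bot.line_to([p[0],p[1],axis[2]+.085],max_speed=.25); bot.line_to(p,max_speed=.15)
    f0=np.array(bot.current_contact_force()); phi=start
    while phi<end:
        phi+=step; bot.line_to(tcp(phi),max_speed=.06)
        F=np.array(bot.current_contact_force())-f0; t=tau(phi,F,RR)
        print(round(phi,2),(Rc.T@F).round(1),round(t,3))
        if t>stop or np.linalg.norm(F)>lim0: break
    print("clock",bot.current_clock()); return phi,t
def leave(bot):
    p=np.array(bot.current_ee_pos()); p=p-Rc@[.006,0,0]; bot.line_to(p,max_speed=.1)
    bot.line_to([p[0],p[1],axis[2]+.085],max_speed=.25)
E
python3 - <<'E'
from h import *
from workcell import bot
p=np.array(bot.current_ee_pos()); bot.line_to([p[0],p[1],axis[2]+.1],max_speed=.25)
q=tcp(-.35,.012); bot.goto([q[0],q[1],axis[2]+.1],down(yaw))
phi,t=stroke(bot,-.4,0.,.1,.75)
E
```

```text
-0.3 [ 0.6 -0.9  0. ] -0.035
-0.2 [ 0.4 -0.5  1.1] -0.044
-0.1 [ 0.4 -0.6  0.1] -0.028
-0.0 [ 0.2 -0.8  0.1] -0.014
0.1 [-0.4 -0.2 -0.1] 0.017
clock 31.1833
```

There was still no touch. Both probes agree with everything lying about 27 mm lower relative to the closed finger ends than I assumed: the tip was felt at 0.035 instead of 0.063. I'll lower the working height to match and push again.

```bash
echo 'axis=axis-[0,0,.027]' >> h.py
python3 - <<'E'
from h import *
from workcell import bot
bot.line_to(np.array(bot.current_ee_pos())+[0,0,.012],max_speed=.15)
phi,t=stroke(bot,-.5,.9,.12,.75)
E
```

```text
-0.38 [-0.4  0.2 -0.7] 0.042
-0.26 [-3.2 -0.5  0.6] 0.171
-0.14 [-6.2  0.7 -0.3] 0.375
-0.02 [-5.6  1.4  0.5] 0.332
0.1 [-7.1  0.6  1.1] 0.272
0.22 [-5.5 -0.1  1.9] 0.218
0.34 [-7.6  1.   2.2] 0.303
0.46 [-9.1  0.3  3.1] 0.37
0.58 [-9.1  0.7  4.1] 0.382
0.7 [-8.6  0.8  5.2] 0.385
0.82 [-7.3  1.3  6.4] 0.373
0.94 [-6.5  1.4  7.3] 0.375
clock 35.4917
```

Contact now: the free-running held moment is a steady 0.37 N·m or so, matching the stated 0.36. I'll use this stroke as the reference and continue by ratio.

```bash
cat >> h.py <<'E'
REF=([-.7,-.14,-.02,.1,.22,.34,.46,1.],[.365,.365,.34,.28,.25,.31,.37,.375])
def rd(bot): return np.mean([bot.current_contact_force() for _ in range(4)],0)
def stroke2(bot,start,end,target):
    p=tcp(start,.014)
    bot.line_to([p[0],p[1],axis[2]+.085],max_speed=.25); bot.line_to(p,max_speed=.15)
    f0=rd(bot); phi=start-.08; R=0; step=.12
    while phi<end-.01:
        phi=min(end,phi+step); bot.line_to(tcp(phi),max_speed=.06)
        F=rd(bot)-f0; R=tau(phi,F,RR)/np.interp(phi,*REF)
        print(round(phi,2),(Rc.T@F).round(1),round(R,2))
        if R>=target or np.linalg.norm(F)>40 or bot.current_clock()>64: break
        step=.12 if R<1.25 else .06
    print("clock",bot.current_clock()); return phi,R
E
python3 - <<'E'
from h import *
from workcell import bot
phi=.94
for k in range(4):
    leave(bot); phi,R=stroke2(bot,phi-np.pi/2,.92,1.8)
    if R>1.3 or bot.current_clock()>58: break
E
```

```text
-0.59 [-19.3  -1.7  13.2] 1.21
-0.47 [-39.9  -2.1  29.2] 3.19
clock 37.7083
```

High force with a steep direction means the finger's rounded end caught the returning spoke's tip too high, since that spoke leans back further. I'll back off and re-engage about 15 mm lower, rising as the spoke comes upright.

```bash
cat >> h.py <<'E'
def tcp(phi,gap=0.):
    r=RR
    if phi<0: x,z=.060*np.sin(phi)-.006,np.interp(phi,[-.3,0],[.023,r])
    else: x,z=r*np.sin(phi)-.006*np.cos(phi), r*np.cos(phi)+.006*np.sin(phi)
    return axis+Rc@[x-H-gap,.002,z]
E
python3 - <<'E'
from h import *
from workcell import bot
p=np.array(bot.current_ee_pos())-Rc@[.028,0,0]; bot.line_to(p,max_speed=.12)
print("free",bot.current_contact_force())
phi,R=stroke2(bot,-.8,1.0,1.8)
E
```

```text
free [-0.57990762  0.06368535  0.01696769]
-0.76 [ 0.3  0.4 -0.4] 0.02
-0.64 [-9.1  0.  -1.8] 1.4
-0.58 [-19.7  -1.2   6.5] 2.01
clock 39.9917
```

```bash
python3 - <<'E'
from h import *
from workcell import bot
import cv2
A=cv2.imread("pics/scene0.png");At=cv2.imread("pics/top0.png")
print(bot.current_ee_pos()-tcp(-.58),Rc.T@(np.array(bot.current_ee_pos())-axis),bot.current_contact_force())
B=bot.read_camera("scene")["pixels"];Bt=bot.read_camera("top")["pixels"]
g=lambda i:cv2.cvtColor(i,cv2.COLOR_BGR2GRAY).astype(np.float32)
for n,(x,y),a,b in(("rlug",(333,215),A,B),("rlug_t",(342,207),At,Bt),("llug",(312,174),A,B)):
    T=g(a)[y-8:y+9,x-8:x+9];S=g(b)[y-16:y+17,x-16:x+17]
    T,S=[cv2.resize(i,None,fx=8,fy=8,interpolation=cv2.INTER_CUBIC) for i in(T,S)]
    _,v,_,l=cv2.minMaxLoc(cv2.matchTemplate(S,T,cv2.TM_CCOEFF_NORMED));print(n,l[0]/8-8,l[1]/8-8,round(v,3))
f=lambda i,u,v:cv2.resize(i[v-35:v+35,u-25:u+25],None,fx=8,fy=8,interpolation=cv2.INTER_CUBIC)
cv2.imwrite("pics/now.png",np.hstack([f(Bt,313,200),f(B,322,185)]))
E
```

```text
[-0.00682557  0.00113114 -0.00237395] [-0.06377812  0.00255102  0.02062605] [-19.46392939   0.53528411   6.67524191]
rlug -0.25 -0.875 0.921
rlug_t 1.5 4.875 0.616
llug 5.75 -0.125 0.471
```

View pics/now.png

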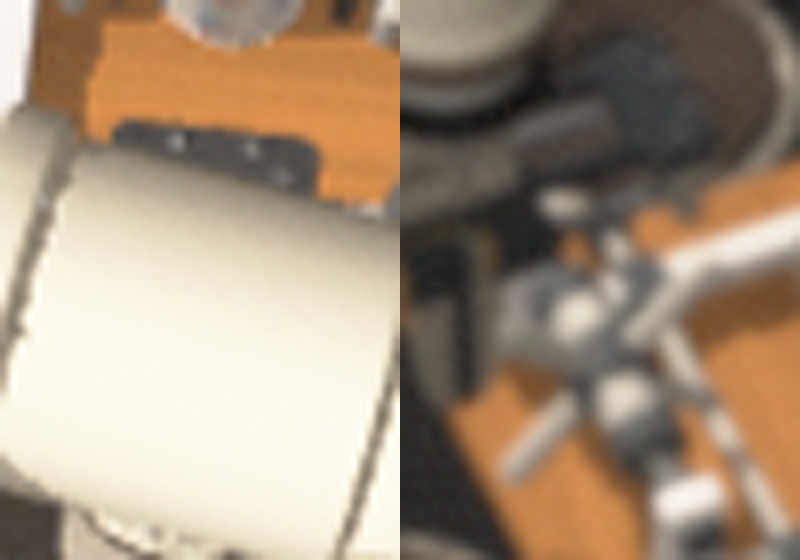

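The arm is compliant: it stopped 7 mm short under 20 N. The picture has the near spoke's end at about scene (311,209), so the working spoke is now at about -0.80 rad. It also shows the closed fingers ending about 25 mm above the reported TCP, and their backs slope, which gives poor leverage. I'll go back to the flat pad sides, at the corrected height.

```bash
cat >> h.py <<'E'
H=.010
def tcp(phi,gap=0.):
    r=RR
    if phi<0: x,z=.060*np.sin(phi)-.006,np.interp(phi,[-.3,0],[.028,r])
    else: x,z=r*np.sin(phi)-.006*np.cos(phi), r*np.cos(phi)+.006*np.sin(phi)
    return axis+Rc@[x-H-gap,.002,z]
def leave(bot):
    p=np.array(bot.current_ee_pos()); p=p-Rc@[.004,0,0]; bot.line_to(p,max_speed=.15)
    bot.line_to([p[0],p[1],axis[2]+.085],max_speed=.3)
def stroke3(bot,start,end,stop,step=.15):
    p=tcp(start,.012)
    bot.line_to([p[0],p[1],axis[2]+.085],max_speed=.3); bot.line_to(p,max_speed=.2)
    f0=rd(bot); phi=start-.08; T=0
    while phi<end-.01:
        phi=min(end,phi+step); bot.line_to(tcp(phi),max_speed=.09)
        F=rd(bot)-f0; T=tau(phi,F,RR); e=Rc.T@(np.array(bot.current_ee_pos())-tcp(phi))
        print(round(phi,2),(Rc.T@F).round(1),"tau",round(T,3),"dx",round(e[0]*1e3,1))
        if T>stop or np.linalg.norm(F)>32 or bot.current_clock()>66: break
        if T>.48: step=.07
    print("clock",bot.current_clock()); return phi,T
E
python3 - <<'E'
from h import *
from workcell import bot
p=np.array(bot.current_ee_pos())-Rc@[.015,0,0]; bot.line_to(p,max_speed=.2)
bot.line_to([p[0],p[1],axis[2]+.09],max_speed=.3)
q=tcp(-.85,.012); bot.goto([q[0],q[1],axis[2]+.085],down(yaw-np.pi/2)); print(bot.current_clock())
phi,T=stroke3(bot,-.85,1.05,.75)
E
```

```text
42.1333
-0.78 [-1.6 -1.9 -1.5] tau 0.141 dx 0.5
-0.63 [-6.4 -0.7 -3.2] tau 0.441 dx -2.0
-0.48 [-6.  -0.5 -3.3] tau 0.431 dx -1.9
-0.33 [-4.3 -0.9 -2.9] tau 0.321 dx -1.4
-0.18 [-6.2 -1.4 -3.5] tau 0.423 dx -1.0
-0.03 [-6.1  0.2 -1.2] tau 0.374 dx -1.1
0.12 [-7.2 -0.8 -1.2] tau 0.279 dx -2.2
0.27 [-9.9 -0.6  0.3] tau 0.379 dx -2.8
0.42 [-9.9 -0.6  1.1] tau 0.378 dx -2.6
0.57 [-9.6 -0.3  1.9] tau 0.369 dx -2.2
0.72 [-8.7 -1.   2.2] tau 0.327 dx -1.7
0.87 [-8.6  0.1  2.7] tau 0.317 dx -1.2
1.02 [-8.  -0.9  3.6] tau 0.305 dx -0.9
1.05 [-9.3  0.2  6.6] tau 0.422 dx -1.2
clock 46.4083
```

The stroke ran cleanly and free, with the held moment at about 0.37. I'll continue, stopping on the ratio to this stroke's free values.

```bash
cat >> h.py <<'E'
REF=([-.7,-.1,-.03,.06,.12,.2,.27,.57,.72,1.02,1.1],[.41,.39,.37,.3,.29,.34,.375,.37,.325,.315,.36])
def stroke4(bot,start,end,target):
    p=tcp(start,.012)
    bot.line_to([p[0],p[1],axis[2]+.085],max_speed=.3); bot.line_to(p,max_speed=.2)
    f0=rd(bot); phi=start-.1; R=0; hist=[]; step=.15
    while phi<end-.01:
        phi=min(end,phi+step); bot.line_to(tcp(phi),max_speed=.09)
        F=rd(bot)-f0; R=tau(phi,F,RR)/np.interp(phi,*REF)
        print(round(phi,2),(Rc.T@F).round(1),"R",round(R,2))
        if R>=1.75 or np.linalg.norm(F)>32 or bot.current_clock()>65: return phi,R,True
        step=.15 if R<1.3 else .07
    print("clock",bot.current_clock()); return phi,R,False
E
python3 - <<'E'
from h import *
from workcell import bot
phi=1.05
for k in range(3):
    leave(bot); phi,R,stop=stroke4(bot,phi-np.pi/2-.08,1.05,1.75)
    if stop: break
    if bot.current_clock()>60: break
print(bot.current_clock())
E
```

```text
-0.55 [ 0.1 -0.8 -0.4] R 0.03
-0.4 [-4.  -0.2 -2.3] R 0.73
-0.25 [-5.3 -0.3 -1.1] R 0.84
-0.1 [-5.   1.  -1.3] R 0.8
0.05 [-5.  -0.2 -0.9] R 0.63
0.2 [-9.4 -0.3  1. ] R 1.07
0.35 [-9.2  0.8  2.1] R 0.97
0.5 [-9.5  0.4  2.9] R 1.03
0.65 [-8.7  1.4  3.6] R 1.04
0.8 [-8.3  0.9  6.1] R 1.23
0.95 [-9.5  1.1  7.3] R 1.44
1.02 [-11.8   0.8  10.5] R 1.92
50.925
```

The effort rose, but that is at the end of the stroke, where leverage is uncertain. I'll re-engage on the next spoke to confirm with a clean reading in small steps.

```bash
python3 - <<'E'
from h import *
from workcell import bot
leave(bot)
p=tcp(-.70,.012)
bot.line_to([p[0],p[1],axis[2]+.085],max_speed=.3); bot.line_to(p,max_speed=.2)
f0=rd(bot); phi=-.72
while phi<.95:
    phi+=.06; bot.line_to(tcp(phi),max_speed=.09)
    F=rd(bot)-f0; T=tau(phi,F,RR); e=Rc.T@(np.array(bot.current_ee_pos())-tcp(phi))
    print(round(phi,2),(Rc.T@F).round(1),"tau",round(T,3),"R",round(T/np.interp(phi,*REF),2),"dx",round(e[0]*1e3,1))
    if T>.63 or T/np.interp(phi,*REF)>1.8 or bot.current_clock()>62: break
print(bot.current_clock())
E
```

```text
-0.66 [-1.2  1.2  0.1] tau 0.052 R 0.13 dx 1.0
-0.6 [-7.8 -0.7  2.1] tau 0.304 R 0.75 dx -1.7
-0.54 [-13.2   0.5   1.2] tau 0.632 R 1.56 dx -4.4
53.1667
```

The load is confirmed: about 0.6 N·m, with good leverage. I'll go on in very small steps, using the actual finger position for the lever arm.

```bash
python3 - <<'E'
from h import *
from workcell import bot
f0=np.array([-.4,.0,0.]); phi=-.54
while phi<.3:
    phi+=.03; bot.line_to(tcp(phi),max_speed=.09); bot.hold(.1)
    F=Rc.T@(rd(bot)-f0); e=Rc.T@(np.array(bot.current_ee_pos())-axis)
    s=np.clip((e[0]+.016)/.06,-1,1); z=.06*np.sqrt(1-s*s); T=-(z*F[0]-(.06*s-.006)*F[2])
    print(round(phi,2),F.round(1),"act",round(np.arcsin(s),3),"tau",round(T,3),"t",round(bot.current_clock(),1))
    if T>.67 or bot.current_clock()>63: break
E
```

```text
-0.51 [-16.6   0.1   4.4] act -0.621 tau 0.63 t 53.5
-0.48 [-17.3   0.6   4.5] act -0.594 tau 0.684 t 53.9
```

```bash
python3 - <<'E'
from h import *
from workcell import bot
f0=np.array([-.4,.0,0.]); phi=-.48
while phi<.3:
    phi+=.03; bot.line_to(tcp(phi),max_speed=.09); bot.hold(.1)
    F=Rc.T@(rd(bot)-f0); e=Rc.T@(np.array(bot.current_ee_pos())-axis)
    s=np.clip((e[0]+.016)/.06,-1,1); z=.06*np.sqrt(1-s*s); T=-(z*F[0]-(.06*s-.006)*F[2])
    print(round(phi,2),F.round(1),"act",round(np.arcsin(s),3),"tau",round(T,3),"t",round(bot.current_clock(),1))
    if T>.73 or bot.current_clock()>60: break
p=np.array(bot.current_ee_pos())-Rc@[.02,0,0]; bot.line_to(p,max_speed=.1)
print("free",bot.current_contact_force())
bot.line_to([p[0],p[1],axis[2]+.12],max_speed=.25)
print(bot.current_clock(),bot.current_contact_force())
import cv2
f=lambda x:cv2.resize(x,None,fx=3.64,fy=3.64,interpolation=cv2.INTER_CUBIC)
cv2.imwrite("pics/end.png",np.hstack([f(bot.read_camera("top")["pixels"][125:235,260:370]),f(bot.read_camera("scene")["pixels"][135:245,290:400])]))
E
```

```text
-0.45 [-16.5   1.2   3.6] act -0.557 tau 0.708 t 54.2
-0.42 [-16.2  -0.1   4.8] act -0.524 tau 0.67 t 54.6
-0.39 [-15.9   0.9   4.4] act -0.489 tau 0.696 t 54.9
-0.36 [-15.5   0.7   4.3] act -0.455 tau 0.699 t 55.3
-0.33 [-15.7  -0.1   3.6] act -0.423 tau 0.749 t 55.6
free [-0.4642531  -0.62993922 -0.15610535]
56.5417 [ 0.16131409 -0.18460219 -0.15724574]
```

```bash
python3 -c "
from workcell import bot
print(bot.job_done(), bot.current_clock())"
```

```text
the job is handed in; nothing more can be done
the job is handed in; nothing more can be done
```

The tin is clamped on its disc and the job was handed in with the robot clear, just after 56.5 s on the robot's clock. The last held reading was about 0.75 N·m against about 0.37–0.43 running free, so roughly 1.75–2 times and an estimated 40–50 N a jaw. My ten views were used up, so I did not look at the tin or the things around it after clamping.

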